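# Close and latch the tube cold block

## Robot

A 7-joint arm with a two-finger parallel gripper is mounted at the origin on the work surface. World frame = base frame: x ahead of the robot, y to its left, z up, the work surface at z = 0. Lengths are in m, angles in rad, forces in N, time in s.
With the tool pointing down it reaches from about 0.425 to 0.925 m from the base axis. Payload 6.8 kg.
Tool frame: the origin (TCP) lies midway between the tips of the shut fingers; the grasp point (between the pads) lies 19 mm behind it; z points along the fingers, y is the line along which they close (so a half turn about z gives the same grasp; the last joint's range is limited). The gripper opens to 85 mm and grips with 20 to 120 N. Pads are 22 mm wide; open, the fingers measure 114 mm over their backs; the gripper's body (76 mm by 85 mm) begins 54 mm behind the grasp point. The pads swing forward as they close: fully open they stand 13 mm farther back than shut.
Start: joints at [-1.209, 0.477, 0.022, 1.555, -0.011, 1.109, -0.083], TCP at [0.306, 0.602, 0.231] pointing down, gripper open.
Joint ranges: [-2.96, 2.96], [-0.34, 2.1], [-1.41, 1.46], [0.24, 2.44], [-1.37, 4.51], [0.17, 1.92], [-2.96, 2.96]. Speed limits (rad/s): [2.39, 2.39, 3.14, 3.14, 3.14, 3.14, 3.14].

## Interface

Orientations are given as a unit quaternion [w, x, y, z].
In Python, from station import bot, imaging gives the robot as it stands.
- The arm moves only by the tool move_arm, never from a script. Its argument "commands" is a list that holds one entry, the list of rows, each a list of 7 numbers: the shift along the tool's x, y, z in m, then the turn, a rotation vector about the tool's x, y, z in degrees, then the finger opening in m, from 0 to 0.0854. In form: [[[x, y, z, rx, ry, rz, grip], ...]]. A call has 1 to 20 rows; each row shifts and turns the commanded pose from where the row before left it, along the tool's axes as they then stand; what a row does not reach is not made up. A row lasts 1/8 s, in which the tool goes at most 62.5 mm and 10.7 degrees, less where a joint would pass 70% of its speed; a pose out of reach is approached as far as the arm can. A call is refused whole if a number of a shift passes 0.0625 or a number of a turn 10.7, either way. A call with a gripper value outside its range is refused whole. The fingers move at their own pace and stop on an object; "squeeze" is the grip in N (left out, the last holds). Time passes only in rows, so rows that do not move let the fingers close. It gives the time, the measured TCP pose, the force, the opening and the grip force at its end, in the units of the state.
- bot.get_obs(): the state, without advancing time (a new reading comes with each control period).
- imaging.read_camera(name): name is "scene" or "top" or "wrist"; returns the picture (480x640x3 uint8, red, green, blue); there is no depth.
- imaging.calibration(name): a dict with "intrinsics" (3x3 intrinsics, pixels), "k1" (the pictures are not rectified: a ray, as slopes to the right and down, at radius r is drawn at 1 + k1 r^2 times it, then the intrinsics apply), "extrinsics" (4x4, takes a point from camera to world coordinates); the wrist camera has in their place "mount" (4x4, takes a point from camera to tool coordinates, whose origin is the TCP and whose axes are the flange's). Camera axes: x right, y down, z forward; pixel columns grow to the right and rows downward; lengths in m; the calibration is good to about 2 mm. A picture is of the moment at which its call begins: read the wrist's pose just before it. calibration takes no time and is no camera call.
- bot.hand_in(): hands the job in; it is judged then, once.
The state is a dict: "t": time; "q": joint angles; "joint_vel": joint speeds; "joint_torque": joint torques, N m; "eef_pos": TCP position; "tool_rot": TCP orientation; "contact_force": force on the tool from outside, world axes, zero at the start; "torque": the same for the moment, N m; "gripper_width": opening from 0.0 (shut) to 1.0 (fully open); "grasp_force": force on a finger pad.
Only numpy, scipy, OpenCV 4.12 (cv2) and the standard library are available. Lean on these libraries where they do the work, as an engineer would, in place of code of your own. Each camera call takes 0.05 s, during which the arm holds its last target. There are 200 camera calls.

## Task

Close up the dark-red tube block in the safety cabinet: with the fingertips, push its clear sliding cover fully home by the orange rib, and only then swing the yellow catch all the way across behind the rib so that the cover is locked. Nothing needs picking up: do not lift the block or shove it out of its place, leave the bottle, screw cap, tube rack and tip box undisturbed, and finish with the hand clear.

Things in the scene. Friction and masses are not known exactly. Their poses are not given: they have to be found in the camera images.
- block: Dark-red cold block full of white tubes, standing loose on the bench on rubber feet; about 0.8 kg (varies), so it slides if pushed with more than about 5 N. Base 134 (x) by 200 (y) mm, top of its side walls at 70 mm height. Origin: centre of its underside on the bench. Own x: across the block; own y: along it, the way the cover slides; z up. The end at +y has a stop wall. An ear for the catch sticks out at the corner +x, -y (to x = +92 mm, y from -110 to -86 mm, 68 mm high).
- cover (a joint): Opening of the clear sliding cover with orange edges, m: 0 fully home against its stop, grows as the cover slides out along the block's own -y, at most 0.13. Starts well open. Sliding friction about 1.2 N with a little damping; it stays where it is left. The plate is 116 mm wide, 183 mm long, 4 mm thick, its top at 63.5 mm height.
- rib (a point): Middle of the top edge, 87.5 mm high, of the orange rib that stands up across the cover at its outer (-y) end. The rib is 70 mm long along the block's x, 10 mm thick along y and 24 mm tall above the plate. In the block's frame it lies at x = 0, y = -0.088 - (cover opening). To close, push its outer face (5 mm outward of this point) along the block's +y.
- catch (a joint): Angle of the yellow swing catch about its upright hinge, rad: 0 shut, at its stop, the blade pointing along the block's -x, lying behind (outward of) the closed rib, 1 mm from it; grows as it opens, counter-clockwise seen from above; at 1.57 the blade points along the block's -y; at most 1.9. Starts open at 1.2 to 1.8. It turns freely (0.03 N m friction) and stays where it is left.
- catch_hinge (a point): On the catch's hinge axis, at the height of the blade's top edge, 92 mm; in the block's frame at x = +0.078, y = -0.098. The hinge boss has a radius of 7 mm.
- catch_tip (a point): Free end of the catch blade, at its top edge (92 mm high), 65 mm from the hinge axis. The blade is an upright strip 8 mm thick, from 72 to 92 mm height. To shut it, push on its outer side (the block's +x side when open, the -y side when nearly shut).
- bottle: White reagent bottle with blue label, 54 mm diameter, 115 mm tall, loose; origin at the centre of its underside. Leave it alone.
- tube_rack: Small orange rack with nine white tubes, 75 x 75 mm, 49 mm tall, loose; origin at the centre of its underside. Leave it alone.
- cap: White screw cap, 32 mm diameter, 18 mm tall, loose; origin at the centre of its underside. Leave it alone.
- tip_box: Blue tip box with a pale clear lid (looks whitish from above), 80 (x) by 120 (y) by 60 mm tall, loose; origin at the centre of its underside. Leave it alone.

How it is judged:
By the outcome, as a careful person would: the job done as asked, in the order asked, and still so for the second after the job is handed in, with the robot touching nothing.
It also fails if it takes over 51 s, if anything falls off the work surface, if the arm or the gripper's body presses on something with over 40 N, if the wrist force passes 120 N, or if a joint passes its speed limit or range.

## Working session

There is one attempt and no reset: what is moved stays moved. The work goes in short steps, Python scripts to look and compute and a tool call to move; the robot and the scene stay as the last step left them, time stands still between calls to the robot, and variables do not carry over. Pictures are saved under pics/ and viewed, at most 10 in all, crops included, and the job is handed in when it is done.

Besides the shell and the picture viewer there is one more tool, called after "Call:" by a JSON object that holds its "method" and its "body", one argument or row to a line. move_arm: Moves the arm, as the interface text tells. Its arguments: {"type":"object","properties":{"commands":{"type":"array","items":{"type":"array","items":{"type":"array","items":{"type":"number"}}}},"squeeze":{"type":"number"}},"required":["commands"]}

```bash
mkdir -p pics; python3 - <<'E'
from station import bot, imaging
import cv2
o=bot.get_obs(); print(o)
for n in("top","scene"):
    im=imaging.read_camera(n); cv2.imwrite(f"pics/{n}0.png",im[:,:,::-1]); c=imaging.calibration(n); print(n,c)
print(imaging.calibration("wrist"))
E
```

```text
{'t': 0.0, 'q': array([-1.20910283,  0.4778512 ,  0.02234131,  1.55647218, -0.01149515,
        1.10931287, -0.08312882]), 'joint_vel': array([ 1.06747054e-03, -8.79240057e-04,  3.33187406e-05,  8.20379907e-04,
       -7.01107580e-04,  3.03495118e-04,  7.06379385e-04]), 'joint_torque': array([ 1.11934041e-04, -5.96461165e+01,  1.60801973e+00, -2.81199038e+01,
        1.24711587e-02,  9.51997878e-03, -9.81219159e-06]), 'eef_pos': array([0.30531445, 0.60131827, 0.23028275]), 'tool_rot': array([-1.49399861e-04,  2.32745705e-01,  9.72537156e-01, -9.45939128e-04]), 'contact_force': array([ 0.96865142, -0.32075528,  0.23729015]), 'torque': array([-0.02362982, -0.0062201 ,  0.00164124]), 'grasp_force': 0.0, 'gripper_width': 0.9980351611364178}
top {'intrinsics': array([[469.99455302,   0.        , 315.50120498],
       [  0.        , 469.99455302, 239.12203043],
       [  0.        ,   0.        ,   1.        ]]), 'k1': 0.0036045633569839453, 'extrinsics': array([[-0.0202021 , -0.99343131,  0.11263259,  0.45615094],
       [-0.99977804,  0.01939949, -0.00821752, -0.03670375],
       [ 0.005
[... 424 characters left out ...]
0.23190692,  0.16551666],
       [ 0.0096746 , -0.52447715, -0.85136956,  0.89706582],
       [ 0.        ,  0.        ,  0.        ,  1.        ]])}
{'intrinsics': array([[354.57575835,   0.        , 316.15314052],
       [  0.        , 354.57575835, 234.33602104],
       [  0.        ,   0.        ,   1.        ]]), 'k1': -0.0018937231465281294, 'mount': array([[-2.33426836e-04, -9.56761025e-01, -2.90875036e-01,
         7.35831021e-02],
       [ 9.99999971e-01, -2.08713430e-04, -1.15987795e-04,
         1.20418608e-03],
       [ 5.02630757e-05, -2.90875055e-01,  9.56761047e-01,
        -1.42898941e-01],
       [ 0.00000000e+00,  0.00000000e+00,  0.00000000e+00,
         1.00000000e+00]])}
```

View pics/top0.png

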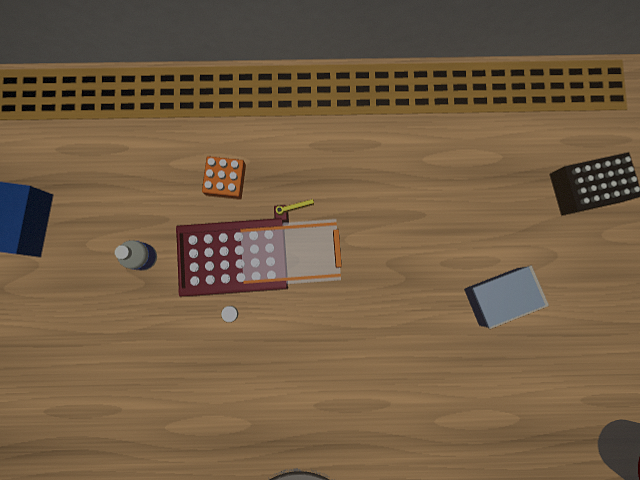

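View pics/scene0.png

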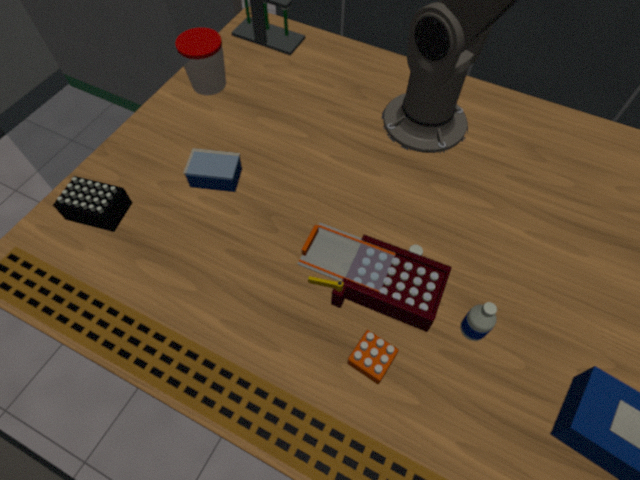

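The top view shows the block with its walls from about (178,230) to (288,292). The rib is at (338,248), on the right, toward world -y. The catch hinge is at (280,210), with its tip at (313,202). The cap (230,314), bottle (133,254) and rack (224,177) all lie away from the -y end.

```bash
cat > h.py <<'E'
import numpy as np, cv2
from station import bot, imaging
from scipy.spatial.transform import Rotation as R
def ray(px,n,T=None):
    c=imaging.calibration(n); K=c["intrinsics"]
    px=np.atleast_2d(px).astype(float)
    d=(px-K[:2,2])/[K[0,0],K[1,1]]; u=d.copy()
    for _ in range(5): u=d/(1+c["k1"]*(u**2).sum(1,keepdims=True))
    E=c["extrinsics"] if n!="wrist" else T@c["mount"]
    return E[:3,3],np.c_[u,np.ones(len(u))]@E[:3,:3].T
def onz(px,z,n,T=None):
    o,d=ray(px,n,T); return o+d*((z-o[2])/d[:,2])[:,None]
def tool(o):
    T=np.eye(4); q=o["tool_rot"]; T[:3,:3]=R.from_quat(np.r_[q[1:],q[0]]).as_matrix(); T[:3,3]=o["eef_pos"]; return T
def big(m,k=0):
    cs=sorted(cv2.findContours(m.astype(np.uint8),cv2.RETR_EXTERNAL,cv2.CHAIN_APPROX_NONE)[0],key=cv2.contourArea)
    return cs[-1-k][:,0]
def masks(im):
    h=cv2.cvtColor(im,cv2.COLOR_RGB2HSV).astype(int); H,S,V=h[...,0],h[...,1],h[...,2]
    return dict(red=((H<5)|(H>170))&(S>110)&(V>30),orange=(H>=5)&(H<15)&(S>190)&(V>150),yellow=(H>22)&(H<34)&(S>150)&(V>110))
E
python3 - <<'E'
from h import *
im=cv2.imread("pics/top0.png")[:,:,::-1].copy()
w=np.zeros(im.shape[:2],bool); w[190:310,165:360]=1
m={k:v&w for k,v in masks(im).items()}
for k in m: print(k,m[k].sum())
r=big(cv2.morphologyEx(m["red"].astype(np.uint8),cv2.MORPH_CLOSE,np.ones((9,9))))
bx=cv2.boxPoints(cv2.minAreaRect(r)); print("redbox",bx.round(1)); print(onz(bx,.07,"top").round(3))
y=big(m["yellow"]); b=cv2.boxPoints(cv2.minAreaRect(y)); print("yel",b.round(1)); print(onz(b,.092,"top").round(3))
mm=m["orange"].copy(); mm[:,:330]=0; mm[:225]=0; mm[272:]=0
o=big(mm); b=cv2.boxPoints(cv2.minAreaRect(o)); print("rib",b.round(1)); print(onz(b,.0875,"top").round(3))
cv2.imwrite("pics/crop.png",cv2.resize(im[180:320,160:360][:,:,::-1],None,fx=4,fy=4,interpolation=2))
E
```

```text
red 3869
orange 211
yellow 137
redbox [[173.  212.9]
 [286.9 204.5]
 [293.1 287.8]
 [179.1 296.2]]
[[ 0.611  0.224  0.07 ]
 [ 0.623  0.009  0.07 ]
 [ 0.466 -0.     0.07 ]
 [ 0.454  0.21   0.07 ]]
yel [[275.1 206.4]
 [312.6 198.9]
 [314.  206.2]
 [276.5 213.7]]
[[ 0.615  0.03   0.092]
 [ 0.628 -0.04   0.092]
 [ 0.614 -0.042  0.092]
 [ 0.602  0.027  0.092]]
rib [[337. 230.]
 [337. 230.]
 [334. 230.]
 [334. 230.]]
[[ 0.57  -0.084  0.088]
 [ 0.57  -0.084  0.088]
 [ 0.57  -0.078  0.088]
 [ 0.57  -0.078  0.088]]
```

View pics/crop.png

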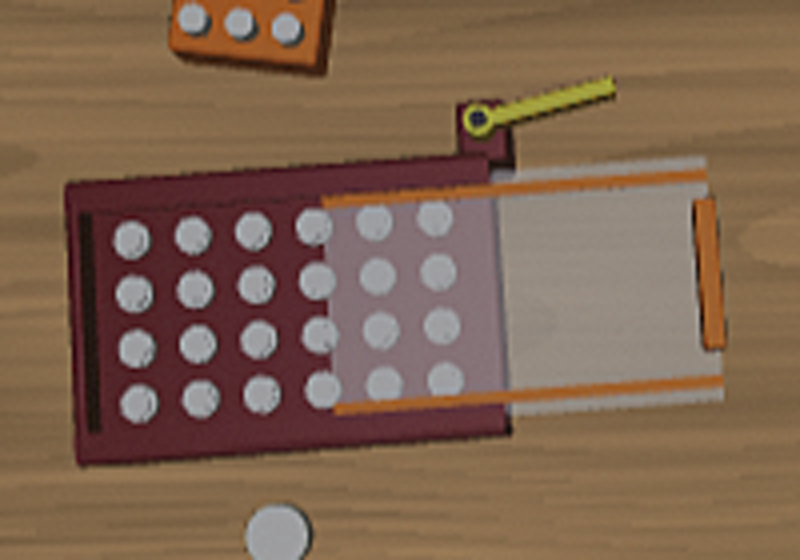

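```bash
python3 - <<'E'
from h import *
f=lambda p,z: onz(np.array(p)/4+[159.6,179.6],z,"top")
c=f([[66,185],[489,153],[508,435],[80,465]],.07); print(c.round(4)); print([np.linalg.norm(c[i]-c[i-1]).round(4) for i in range(4)])
r=f([[693,200],[712,198],[725,348],[705,350]],.0875); print(r.round(4),r.mean(0))
h=f([[479,119],[614,86]],.092); print(h.round(4),np.linalg.norm(h[1]-h[0]))
ya=c[0]-c[1]+c[3]-c[2]; ang=np.arctan2(ya[1],ya[0])-np.pi/2; xa=c[1]-c[2]+c[0]-c[3]; a2=np.arctan2(xa[1],xa[0]); ra=r[0]+r[1]-r[2]-r[3]; a3=np.arctan2(ra[1],ra[0])
print(np.degrees([ang,a2,a3]))
a=np.mean([ang,a2,a3]);M=np.array([[np.cos(a),-np.sin(a)],[np.sin(a),np.cos(a)]])
o1=c.mean(0)[:2]; o2=h[0,:2]-M@[.078,-.098]; print(o1,o2)
o=o2; rr=(r.mean(0)[:2]-o)@M; print("rib in block",rr,"opening",-.088-rr[1])
t=(h[1]-h[0])[:2]@M; print("catch",np.arctan2(t[1],t[0])%(2*np.pi)-np.pi)
E
```

```text
[[0.5859 0.2177 0.07  ]
 [0.5973 0.0187 0.07  ]
 [0.4647 0.0115 0.07  ]
 [0.4549 0.2095 0.07  ]]
[np.float64(0.1312), np.float64(0.1993), np.float64(0.1327), np.float64(0.1982)]
[[ 0.5707 -0.0762  0.0875]
 [ 0.5715 -0.085   0.0875]
 [ 0.5021 -0.0892  0.0875]
 [ 0.5014 -0.08    0.0875]] [ 0.53642061 -0.08258819  0.0875    ]
[[ 0.6097  0.0218  0.092 ]
 [ 0.6239 -0.0408  0.092 ]] 0.06413882722960347
[3.0557952  3.3450964  3.29633713]
[0.52569543 0.1143699 ] [0.52626752 0.11520833]
rib in block [-0.00101607 -0.19805433] opening 0.11005432586922945
catch 1.7387026824678173
```

The measurements agree with the given sizes: yaw is 3.2°, origin (0.526, 0.115), cover opening 0.110 and catch angle 1.74. Next I'll turn the tool and travel to a point above and outward of the rib.

Call:
{"method": "move_arm", "body": {
  "commands": [
    [[0,0,0,0,0,10,0],[0,0,0,0,0,10,0],[0,0,0,0,0,10,0],[0,0,0,0,0,10,0],[0,0,0,0,0,10,0],[0,0,0,0,0,10,0],[0,0,0,0,0,0,0]]
  ]
}}

```text
t: 0.98
eef_pos: [0.3053, 0.6017, 0.2308]
tool_rot: [0.0, 0.687, 0.726, -0.0]
contact_force: [-0.4, -0.0, -0.7]
gripper_width: -0.005
grasp_force: 0.0
```

Call:
{"method": "move_arm", "body": {
  "commands": [
    [[-0.045,0.024,0,0,0,0,0],[-0.045,0.024,0,0,0,0,0],[-0.045,0.024,0,0,0,0,0],[-0.045,0.024,0,0,0,0,0],[-0.045,0.024,0,0,0,0,0],[-0.045,0.024,0,0,0,0,0],[-0.045,0.024,0,0,0,0,0],[-0.045,0.025,0,0,0,0,0],[-0.05,0,0,0,0,0,0],[-0.05,0,0,0,0,0,0],[-0.05,0,0,0,0,0,0],[-0.05,0,0,0,0,0,0],[-0.05,0,0,0,0,0,0],[-0.05,0,0,0,0,0,0],[-0.05,0,0,0,0,0,0],[-0.034,0,0,0,0,0,0],[0,0,0,0,0,0,0],[0,0,0,0,0,0,0]]
  ]
}}

```text
t: 3.22
eef_pos: [0.5382, -0.1298, 0.2311]
tool_rot: [-0.0, 0.687, 0.727, 0.0]
contact_force: [0.6, 0.7, 0.1]
gripper_width: 0.004
grasp_force: 0.0
```

```bash
cat > st.py <<'E'
from h import *
o=bot.get_obs(); T=tool(o); a=np.radians(3.2); M=np.array([[np.cos(a),-np.sin(a)],[np.sin(a),np.cos(a)]])
print("t",o["t"],"p",o["eef_pos"].round(4),"F",o["contact_force"].round(2),"w",o["gripper_width"])
print("block frame",((o["eef_pos"][:2]-[.526,.115])@M).round(4)); print(T[:3,:3].round(3)); print("q",o["q"].round(2))
E
python3 st.py
```

```text
t 3.225 p [ 0.5382 -0.1298  0.2311] F [0.62 0.74 0.11] w 0.004288409615507094
block frame [-0.0014 -0.2451]
[[-0.057  0.998 -0.   ]
 [ 0.998  0.057  0.001]
 [ 0.001 -0.    -1.   ]]
q [-0.31  0.3   0.54  1.88 -0.18  1.01  0.36]
```

Call:
{"method": "move_arm", "body": {
  "commands": [
    [[0,0.001,0.04,0,0,0,0],[0,0,0.04,0,0,0,0],[0,0,0.04,0,0,0,0],[0,0,0.03,0,0,0,0],[0,0,0.009,0,0,0,0],[0,0,0,0,0,0,0],[0.01,0,0,0,0,0,0],[0.006,0,0,0,0,0,0],[0.005,0,0,0,0,0,0],[0.005,0,0,0,0,0,0],[0.005,0,0,0,0,0,0],[0.005,0,0,0,0,0,0],[0.005,0,0,0,0,0,0],[0.005,0,0,0,0,0,0]]
  ]
}}

```text
t: 4.97
eef_pos: [0.5368, -0.0847, 0.0723]
tool_rot: [0.0, 0.688, 0.726, -0.0]
contact_force: [0.4, -2.7, 1.1]
gripper_width: 0.001
grasp_force: 0.7
```

```bash
python3 st.py; python3 - <<'E'
from h import *
im=imaging.read_camera("wrist"); cv2.imwrite("pics/w1.png",im[:,:,::-1])
E
```

```text
t 4.975 p [ 0.5368 -0.0847  0.0723] F [ 0.43 -2.73  1.13] w 0.0013539707028851315
block frame [-0.0004 -0.2   ]
[[-0.053  0.999  0.   ]
 [ 0.999  0.053 -0.   ]
 [-0.     0.    -1.   ]]
q [-0.3   0.51  0.44  2.02 -0.34  0.68  0.41]
```

View pics/w1.png

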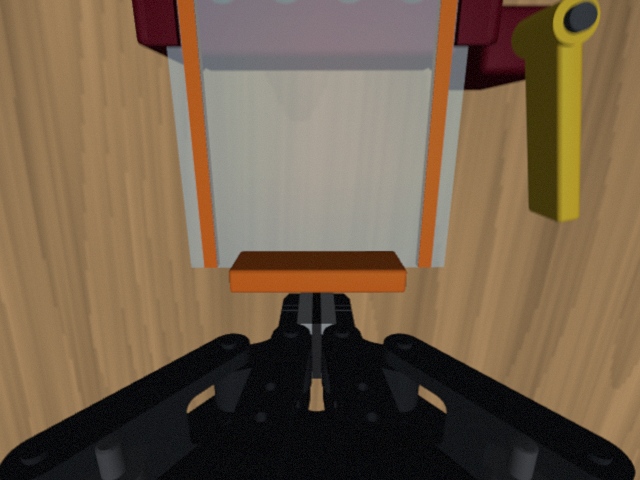

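Wrist view: the fingertips touch the rib at its middle (rib top edge about (318,290), fingers at (318,300)), and the catch is open on the right, tip (555,215). I'll continue the push.

Call:
{"method": "move_arm", "body": {
  "commands": [
    [[0.006,0,0,0,0,0,0],[0.006,0,0,0,0,0,0],[0.006,0,0,0,0,0,0],[0.006,0,0,0,0,0,0],[0.006,0,0,0,0,0,0],[0.006,0,0,0,0,0,0],[0.006,0,0,0,0,0,0],[0.006,0,0,0,0,0,0],[0.006,0,0,0,0,0,0],[0.006,0,0,0,0,0,0],[0.006,0,0,0,0,0,0],[0.005,0,0,0,0,0,0],[0.004,0,0,0,0,0,0],[0.003,0,0,0,0,0,0],[0.002,0,0,0,0,0,0],[0,0,0,0,0,0,0]]
  ]
}}

```text
t: 7.02
eef_pos: [0.5326, -0.0044, 0.0723]
tool_rot: [-0.0, 0.688, 0.726, 0.0]
contact_force: [-0.1, 0.2, 0.0]
gripper_width: -0.002
grasp_force: 0.0
```

```bash
python3 st.py; python3 - <<'E'
from h import *
im=imaging.read_camera("top"); cv2.imwrite("pics/t2.png",im[:,:,::-1])
T=tool(bot.get_obs());im=imaging.read_camera("wrist"); cv2.imwrite("pics/w2.png",im[:,:,::-1]);np.save("T2",T)
E
```

```text
t 7.025 p [ 0.5326 -0.0044  0.0723] F [-0.14  0.15  0.01] w -0.002132380123545052
block frame [-1.000e-04 -1.196e-01]
[[-0.054  0.999  0.   ]
 [ 0.999  0.054  0.   ]
 [ 0.     0.    -1.   ]]
q [-0.46  0.49  0.44  2.05 -0.34  0.67  0.26]
```

View pics/w2.png

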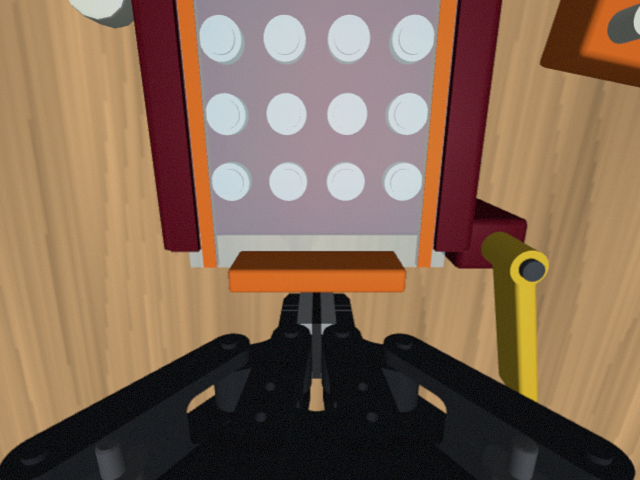

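Wrist view: rib outer edge at row 292, hinge at (533,270), and the cover is still a little open. I'll compute the remaining distance from rib to hinge.

```bash
python3 - <<'E'
from h import *
T=np.load("T2.npy"); a=np.radians(3.2);M=np.array([[np.cos(a),-np.sin(a)],[np.sin(a),np.cos(a)]])
r=onz([[231,291.5],[405,291.5]],.0875,"wrist",T)[:,:2]; h=onz([[533,270]],.092,"wrist",T)[:,:2]
p=onz([[166,250],[433,250],[475,250]],.07,"wrist",T)[:,:2]
print("rib outer rel block",(r-[.526,.115])@M,"hinge",(h-[.526,.115])@M, "wall ends",(p-[.526,.115])@M)
E
```

```text
rib outer rel block [[-0.03260374 -0.10712146]
 [ 0.03628955 -0.10726317]] hinge [[ 0.08243419 -0.09631164]] wall ends [[-0.06404266 -0.09582379]
 [ 0.05183991 -0.09606344]
 [ 0.0700766  -0.09610256]]
```

Call:
{"method": "move_arm", "body": {
  "commands": [
    [[0.004,0,0,0,0,0,0],[0.004,0,0,0,0,0,0],[0.003,0,0,0,0,0,0],[0.002,0,0,0,0,0,0],[0.001,0,0,0,0,0,0]]
  ]
}}

```text
t: 7.75
eef_pos: [0.5318, 0.0094, 0.0723]
tool_rot: [0.0, 0.688, 0.726, 0.0]
contact_force: [0.0, -2.0, -0.1]
gripper_width: 0.001
grasp_force: 0.6
```

Call:
{"method": "move_arm", "body": {
  "commands": [
    [[0.001,0,0,0,0,0,0],[0.001,0,0,0,0,0,0]]
  ]
}}

```text
t: 8.0
eef_pos: [0.5318, 0.0112, 0.0724]
tool_rot: [0.0, 0.688, 0.726, 0.0]
contact_force: [0.0, -1.1, 1.0]
gripper_width: 0.0
grasp_force: 0.6
```

Call:
{"method": "move_arm", "body": {
  "commands": [
    [[0.0005,0,0,0,0,0,0],[0.0005,0,0,0,0,0,0]]
  ]
}}

```text
t: 8.25
eef_pos: [0.5317, 0.0122, 0.0723]
tool_rot: [0.0, 0.688, 0.726, 0.0]
contact_force: [0.7, -1.4, 0.5]
gripper_width: -0.003
grasp_force: 0.6
```

Call:
{"method": "move_arm", "body": {
  "commands": [
    [[0.0005,0,0,0,0,0,0],[0.0005,0,0,0,0,0,0]]
  ]
}}

```text
t: 8.5
eef_pos: [0.5316, 0.0132, 0.0723]
tool_rot: [0.0, 0.688, 0.726, 0.0]
contact_force: [0.6, -1.7, 0.5]
gripper_width: 0.004
grasp_force: 0.6
```

```bash
python3 - <<'E'
from h import *
T=tool(bot.get_obs());im=imaging.read_camera("wrist"); cv2.imwrite("pics/w3.png",im[180:330,100:600,::-1]);np.save("T3",T); print(bot.get_obs()["contact_force"])
E
```

```text
[-0.89003155 -1.76133496  0.66381449]
```

View pics/w3.png

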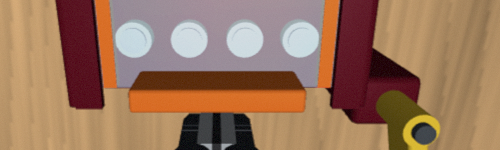

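Wrist crop: rib outer edge at row 291, wall ends at row 287, hinge at (525,311).

```bash
python3 - <<'E'
from h import *
T=np.load("T3.npy"); a=np.radians(3.2);M=np.array([[np.cos(a),-np.sin(a)],[np.sin(a),np.cos(a)]])
f=lambda p,z:((onz(p,z,"wrist",T)[:,:2]-[.526,.115])@M).round(4)
print(f([[231,291.5],[405,291.5]],.0875),f([[525,312]],.092),f([[173,288],[440,288]],.07))
E
```

```text
[[-0.0326 -0.0895]
 [ 0.0363 -0.0896]] [[ 0.0824 -0.0963]] [[-0.0632 -0.0962]
 [ 0.0567 -0.0965]]
```

Call:
{"method": "move_arm", "body": {
  "commands": [
    [[0.0005,0,0,0,0,0,0],[0,0,0,0,0,0,0]]
  ]
}}

```text
t: 8.8
eef_pos: [0.5315, 0.0138, 0.0723]
tool_rot: [-0.0, 0.688, 0.726, 0.0]
contact_force: [0.2, -1.3, -0.2]
gripper_width: 0.0
grasp_force: 0.5
```

Call:
{"method": "move_arm", "body": {
  "commands": [
    [[0.0005,0,0,0,0,0,0],[0,0,0,0,0,0,0]]
  ]
}}

```text
t: 9.05
eef_pos: [0.5315, 0.0139, 0.0723]
tool_rot: [0.0, 0.688, 0.726, -0.0]
contact_force: [0.9, -2.4, -0.5]
gripper_width: 0.004
grasp_force: 1.1
```

Call:
{"method": "move_arm", "body": {
  "commands": [
    [[0.0004,0,0,0,0,0,0],[0,0,0,0,0,0,0]]
  ]
}}

```text
t: 9.3
eef_pos: [0.5315, 0.014, 0.0723]
tool_rot: [0.0, 0.688, 0.726, -0.0]
contact_force: [0.4, -3.9, 0.5]
gripper_width: -0.001
grasp_force: 2.2
```

The force rises to 3.9 N with no further motion, so the cover is home. Next I'll back off, lift over and work out the catch path.

Call:
{"method": "move_arm", "body": {
  "commands": [
    [[-0.004,0,0,0,0,0,0],[-0.03,0,0,0,0,0,0],[-0.016,0,-0.04,0,0,0,0],[0,0.02,-0.03,0,0,0,0],[0,0.05,0,0,0,0,0],[0,0.055,0,0,0,0,0],[0,0,0,0,0,0,0]]
  ]
}}

```text
t: 10.18
eef_pos: [0.662, -0.0267, 0.1416]
tool_rot: [0.0, 0.687, 0.727, 0.001]
contact_force: [-0.9, 0.3, 0.8]
gripper_width: 0.004
grasp_force: 0.0
```

```bash
python3 st.py; python3 - <<'E'
from h import *
T=tool(bot.get_obs());im=imaging.read_camera("wrist"); cv2.imwrite("pics/w4.png",im[:,:,::-1]);np.save("T4",T)
im=imaging.read_camera("top"); cv2.imwrite("pics/t4.png",im[:,:,::-1])
p0=None
for th in [1.74,1.5,1.25,1.0,.8,.6,.45,.3,.2,.1,.05,0]:
    s,c=np.sin(th),np.cos(th)
    p=np.array([.079,-.098])+.043*np.array([-c,-s])+np.array([s,-c])*(.004+.015*abs(s)+.009*abs(c))
    print(th,p.round(4),None if p0 is None else (p-p0)[::-1].round(4)); p0=p
E
```

```text
t 10.175 p [ 0.662  -0.0267  0.1416] F [-0.92  0.26  0.75] w 0.00414776211089994
block frame [ 0.1279 -0.1491]
[[-0.056  0.998  0.001]
 [ 0.998  0.056  0.001]
 [ 0.001  0.001 -1.   ]]
q [-0.39  0.59  0.48  1.69 -0.32  0.94  0.27]
1.74 [ 0.1063 -0.137 ] None
1.5 [ 0.0955 -0.1423] [-0.0053 -0.0107]
1.25 [ 0.0854 -0.1455] [-0.0032 -0.0101]
1.0 [ 0.0738 -0.1458] [-0.0003 -0.0116]
0.8 [ 0.0641 -0.1435] [ 0.0023 -0.0097]
0.6 [ 0.0547 -0.1387] [ 0.0048 -0.0094]
0.45 [ 0.0484 -0.1335] [ 0.0052 -0.0064]
0.3 [ 0.043 -0.127] [ 0.0065 -0.0054]
0.2 [ 0.04  -0.122] [ 0.0049 -0.003 ]
0.1 [ 0.0377 -0.1167] [ 0.0054 -0.0023]
0.05 [ 0.0367 -0.1139] [ 0.0028 -0.0009]
0 [ 0.036 -0.111] [ 0.0029 -0.0007]
```

View pics/w4.png

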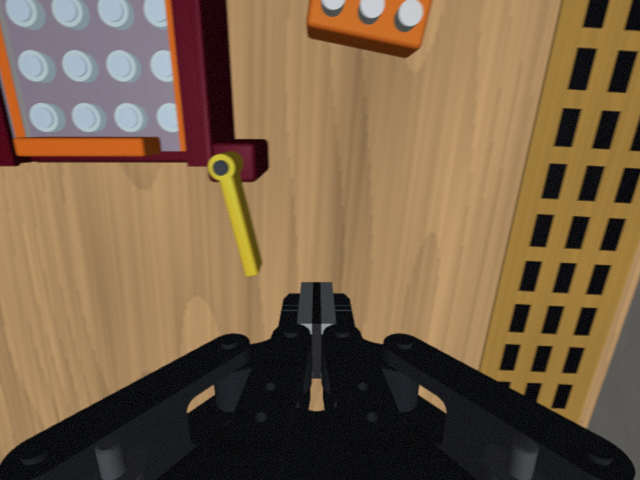

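Wrist view: the cover is home (rib (85,147) level with the wall end). The catch is open from hinge (222,167) to tip (252,270), and the fingers are on its outer side. I'll descend and sweep.

Call:
{"method": "move_arm", "body": {
  "commands": [
    [[0.005,0,0.03,0,0,0,0],[0.005,0,0.025,0,0,0,0],[0,0,0.007,0,0,0,0],[0,-0.008,0,0,0,0,0],[0,-0.007,0,0,0,0,0],[0,-0.006,0,0,0,0,0],[-0.003,-0.006,0,0,0,0,0],[-0.003,-0.006,0,0,0,0,0],[-0.002,-0.005,0,0,0,0,0],[-0.002,-0.005,0,0,0,0,0],[0,-0.006,0,0,0,0,0],[0,-0.006,0,0,0,0,0],[0.001,-0.005,0,0,0,0,0],[0.001,-0.005,0,0,0,0,0],[0,0,0,0,0,0,0]]
  ]
}}

```text
t: 12.15
eef_pos: [0.5934, -0.03, 0.0802]
tool_rot: [-0.0, 0.688, 0.726, -0.0]
contact_force: [-0.0, -0.1, 0.0]
gripper_width: -0.002
grasp_force: 0.0
```

```bash
python3 st.py; python3 - <<'E'
from h import *
im=imaging.read_camera("wrist"); cv2.imwrite("pics/w5.png",im[:,:,::-1])
E
```

```text
t 12.15 p [ 0.5934 -0.03    0.0802] F [-0.01 -0.11  0.01] w -0.0018551793780697313
block frame [ 0.0592 -0.1485]
[[-0.054  0.999 -0.001]
 [ 0.999  0.054  0.   ]
 [ 0.    -0.001 -1.   ]]
q [-0.39  0.57  0.45  1.9  -0.35  0.76  0.31]
```

View pics/w5.png

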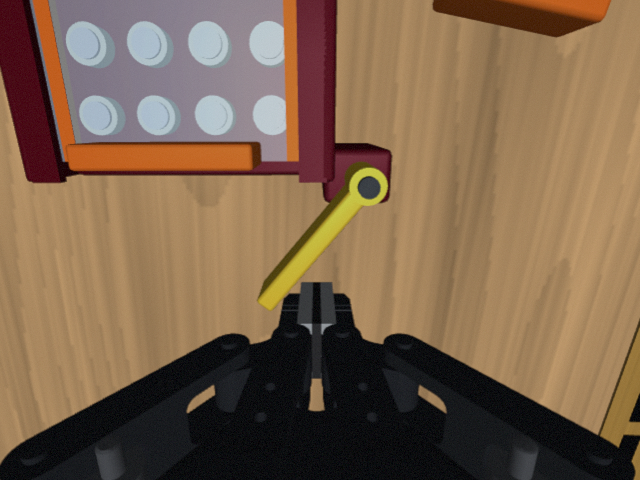

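Wrist view: the catch is now about half shut, hinge (369,187) and tip (266,300), with the fingers on its outer side and the block unmoved. I'll continue round.

Call:
{"method": "move_arm", "body": {
  "commands": [
    [[0.004,-0.003,0,0,0,0,0],[0.005,-0.004,0,0,0,0,0],[0.005,-0.005,0,0,0,0,0],[0.004,-0.004,0,0,0,0,0],[0.004,-0.003,0,0,0,0,0],[0.004,-0.002,0,0,0,0,0],[0.003,-0.001,0,0,0,0,0],[0.003,0,0,0,0,0,0],[0,0,0,0,0,0,0]]
  ]
}}

```text
t: 13.32
eef_pos: [0.5701, 0.001, 0.0802]
tool_rot: [-0.0, 0.688, 0.726, -0.0]
contact_force: [0.6, -0.2, 0.6]
gripper_width: -0.001
grasp_force: 0.0
```

Call:
{"method": "move_arm", "body": {
  "commands": [
    [[0.001,0,0,0,0,0,0],[0.001,0,0,0,0,0,0]]
  ]
}}

```text
t: 13.58
eef_pos: [0.57, 0.0024, 0.0802]
tool_rot: [-0.0, 0.688, 0.726, -0.0]
contact_force: [0.0, 0.7, 0.2]
gripper_width: 0.001
grasp_force: 0.4
```

Call:
{"method": "move_arm", "body": {
  "commands": [
    [[0.001,0,0,0,0,0,0],[0,0,0,0,0,0,0]]
  ]
}}

```text
t: 13.82
eef_pos: [0.5701, 0.0037, 0.0803]
tool_rot: [-0.0, 0.688, 0.726, -0.0]
contact_force: [-0.2, -0.9, -0.7]
gripper_width: 0.003
grasp_force: 0.2
```

Call:
{"method": "move_arm", "body": {
  "commands": [
    [[0.001,0,0,0,0,0,0],[0.001,0,0,0,0,0,0],[0,0,0,0,0,0,0]]
  ]
}}

```text
t: 14.2
eef_pos: [0.57, 0.0059, 0.0803]
tool_rot: [-0.0, 0.688, 0.726, 0.0]
contact_force: [-0.1, -0.2, -0.7]
gripper_width: -0.004
grasp_force: 0.1
```

Call:
{"method": "move_arm", "body": {
  "commands": [
    [[0.0005,0,0,0,0,0,0],[0.0005,0,0,0,0,0,0],[0,0,0,0,0,0,0]]
  ]
}}

```text
t: 14.58
eef_pos: [0.57, 0.0067, 0.0803]
tool_rot: [-0.0, 0.688, 0.726, 0.0]
contact_force: [-1.3, -1.2, 0.1]
gripper_width: -0.0
grasp_force: 0.2
```

Call:
{"method": "move_arm", "body": {
  "commands": [
    [[0.0005,0,0,0,0,0,0],[0,0,0,0,0,0,0]]
  ]
}}

```text
t: 14.82
eef_pos: [0.5699, 0.007, 0.0803]
tool_rot: [0.0, 0.688, 0.726, -0.0]
contact_force: [0.4, -0.9, -1.0]
gripper_width: 0.0
grasp_force: 0.5
```

Call:
{"method": "move_arm", "body": {
  "commands": [
    [[0.0005,0,0,0,0,0,0],[0,0,0,0,0,0,0]]
  ]
}}

```text
t: 15.08
eef_pos: [0.5699, 0.0071, 0.0803]
tool_rot: [0.0, 0.688, 0.726, -0.0]
contact_force: [0.2, -3.1, 0.3]
gripper_width: -0.005
grasp_force: 1.4
```

Call:
{"method": "move_arm", "body": {
  "commands": [
    [[0.0005,0,0,0,0,0,0],[0,0,0,0,0,0,0]]
  ]
}}

```text
t: 15.32
eef_pos: [0.5699, 0.0072, 0.0803]
tool_rot: [0.0, 0.688, 0.726, -0.0]
contact_force: [-0.4, -5.4, -0.4]
gripper_width: 0.004
grasp_force: 2.6
```

The catch is against its stop: the force rises with no motion. I'll back off, rise and check.

Call:
{"method": "move_arm", "body": {
  "commands": [
    [[-0.003,0,0,0,0,0,0],[-0.02,0,0,0,0,0,0],[-0.03,0,0,0,0,0,0],[-0.02,0,-0.04,0,0,0,0],[0,0,-0.05,0,0,0,0],[-0.02,0,-0.03,0,0,0,0],[0,0,0,0,0,0,0],[0,0,0,0,0,0,0]]
  ]
}}

```text
t: 16.32
eef_pos: [0.5743, -0.0847, 0.1996]
tool_rot: [-0.001, 0.688, 0.726, -0.0]
contact_force: [-0.5, 1.2, -0.6]
gripper_width: -0.0
grasp_force: 0.0
```

```bash
python3 st.py; python3 - <<'E'
from h import *
T=tool(bot.get_obs());np.save("T6",T);im=imaging.read_camera("wrist"); a=im[:,:,::-1]
t=imaging.read_camera("top")[:,:,::-1]
cv2.imwrite("pics/w6.png",a);cv2.imwrite("pics/t6.png",t)
cv2.imwrite("pics/f6.png",np.hstack([cv2.resize(a[:300,100:500],(400,300)),cv2.resize(t[150:350,140:400],(390,300))]))
E
```

```text
t 16.325 p [ 0.5743 -0.0847  0.1996] F [-0.46  1.18 -0.63] w -0.00015156528756063434
block frame [ 0.0371 -0.2021]
[[-0.054  0.999 -0.001]
 [ 0.999  0.054  0.001]
 [ 0.001 -0.001 -1.   ]]
q [-0.38  0.39  0.54  1.85 -0.24  0.97  0.32]
```

View pics/f6.png

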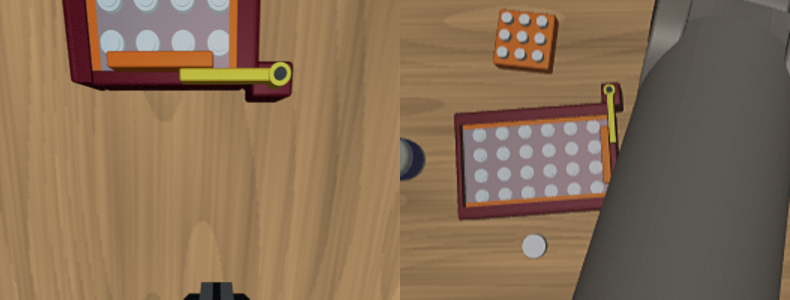

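The pictures show the blade running parallel to the rib and just outward of it, from hinge (280,73) to tip (181,75). The block, rack, cap and bottle are where they were, and the hand is clear.

```bash
python3 -c "
from station import bot
print(bot.hand_in())"
```

```text
the job is handed in; nothing more can be done
None
```

The cover is pushed fully home and the yellow catch is swung shut against its stop behind the rib. The hand is clear, the other items look undisturbed, and the job was handed in at about 16 s of the 51 s allowed.

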